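# Clip the logger on and hold the annealer's lid ajar

## Robot

A 6-joint arm with a two-finger parallel gripper is mounted at the origin on the work surface. World frame = base frame: x ahead of the robot, y to its left, z up, the work surface at z = 0. Lengths are in mm, angles in rad, forces in N, time in s.
With the tool pointing down it reaches from about 350 to 875 mm from the base axis. Payload 4.2 kg.
Tool frame: the origin (TCP) lies on the mounting face of the last link; the fingertips stand 173 mm ahead of it and the grasp point (between the pads) lies grip_point_offset ahead of it (grip_point_offset is the distance from the TCP to the grasp point, in mm); z points along the fingers, y is the line along which they close (so a half turn about z gives the same grasp; the last joint's range is limited). The gripper opens to 85 mm and grips with 20 to 120 N. Pads are 22 mm wide; open, the fingers measure 114 mm over their backs; the gripper's body (76 mm by 85 mm) begins 54 mm behind the grasp point. The pads swing forward as they close: fully open they stand 13 mm farther back than shut.
Start: joints at [-0.848, 0.385, 0.008, 0, -1.194, -0.259], TCP at [279.605, -558.946, 404.712] pointing down, gripper open.
Joint ranges: [-3.14, 3.14], [-1.21, 2.06], [-1.07, 1.41], [-3.16, 2.05], [-2.99, -0.16], [-3.1, 3.1]. Speed limits (rad/s): [2.79, 2.79, 3.14, 3.14, 3.14, 3.14].

## Interface

Orientations are given as a unit quaternion [x, y, z, w].
In Python, from bench import read_state, get_image, job_done, recognise, place_of, grip_point_offset gives the robot as it stands. The module is installed in compiled form; this text tells all that it offers.
- The arm moves only by the tool carry_out, never from a script. Its arguments are lists of equal length, an entry for each row: "slide": the shift along the tool's x, y, z in m, a list of three; "roll": the turn about the tool's z in degrees; "claw": the finger opening in m, from 0 to 0.0854. A call has 1 to 8 rows; each row is the pose to reach, as a shift and turn from the pose commanded when the call began, along the tool's axes at that moment; what a row does not reach only later rows make up. A row lasts 1/8 s, in which the tool goes at most 62.5 mm and 10.7 degrees, less where a joint would pass 70% of its speed; a pose out of reach is approached as far as the arm can. A call with a gripper value outside its range is refused whole. The fingers move at their own pace and stop on an object; the grip force is fixed at half the most. Time passes only in rows, so rows that repeat a pose let the fingers close. It gives the time, the measured TCP pose, the force, the opening and the grip force at its end, in the units of the state.
- read_state(): the state, without advancing time (a new reading comes with each control period).
- get_image(name): name is "side" or "top"; returns a dict with "img" (384x512x3 uint8, red, green, blue), "z_map" (384x512 float32, mm along the optical axis (not along the pixel's ray), 0 where there is no reading), "mtx" (3x3 intrinsics, pixels), "world_from_camera" (4x4, takes a point from camera to world coordinates). Camera axes: x right, y up, looking along -z (the intrinsics and any distortion apply to the point x, -y, -z); pixel columns grow to the right and rows downward; lengths in mm; the calibration is good to about 2 mm. A picture is of the moment at which its call begins.
- job_done(): hands the job in; it is judged then, once.
Trained networks look in a picture, given as the dict that the camera call returned (one of the last four; its "shot" number tells which), for a name from the list of things; names that differ only in an ending like _2 or _b are one class to them, and where a whole thing is asked for, a point or a joint stands for the part that bears it (a point fixed in the world has none). Each returns a list of dicts, best first, with "conf" (0 to 1); they miss things now and then, are a little off and sometimes report something else, mostly with a low value. They report only what shows in the picture. A call takes as long as a camera call.
- recognise(picture, thing): "at" ([column, row] in pixels, amid what is visible of it).
- place_of(picture, thing): "at" ([column, row] in pixels: a listed point, or the origin of a listed thing).
The state is a dict: "clock": time; "joints": joint angles; "joint_vel": joint speeds; "joint_efforts": joint torques, N m; "position": TCP position; "ee_rot": TCP orientation; "contact_force": force on the tool from outside, world axes, zero at the start; "wrist_torque": the same for the moment, N m; "gripper_width": finger opening in mm; "grasp_force": force on a finger pad.
Only numpy, scipy, OpenCV 4.12 (cv2) and the standard library are available. Lean on these libraries where they do the work, as an engineer would, in place of code of your own. Each camera call takes 0.05 s, during which the arm holds its last target. There are 200 camera calls.

## Task

Vent the annealing kiln under watch: with its lid still shut, take the sprung orange temperature clip from its parking stand, push it well down over the brass fin beside the kiln, about the middle of the fin and upright, and let it bite there. Then lift the lid (it has a wooden handle) with the gripper and hold it open at 40 degrees, give or take five; it falls shut by itself, so finish while still holding it steady. Leave everything else on the bench where it stands.

Things in the scene. Friction and masses are not known exactly. Their poses are not given: they have to be found in the camera images.
- clip: Peg-like sprung clip: two orange handle plates up, two dark steel jaws down, 70 g. Origin on its pivot, an aluminium barrel 14 mm thick, 32 mm long, along its x; z up, y across the jaws. Starts biting the stand's strip, pivot 85 mm above the bench, 10 mm above the strip's edge. The frame belongs to one lever: squeezing leans its z up to 0.25 rad about x; the origin stays on the pivot.
- clip_grip (a point): Height to pinch the clip's handles, along y: as parked, 28 mm straight above the pivot, midway between them. The handles are 24 mm wide along x, reach 40 mm above the pivot and at rest flare to 42 mm over their outsides at the top. Squeezed to the stop they stand parallel, 22 mm over all; that takes about 9 N (grip with 20 or more). Fixed to one lever, so it shifts 7 mm on squeezing.
- clip_lever (a joint): Opening of the clip in rad: 0 biting a 4 mm plate, 0.5 squeezed to the stop, -0.06 with nothing in the jaws. A spring shuts it, biting with about 5 N. The jaws, 22 mm wide along x, reach 32 mm below the pivot and at the stop gape 20 mm at the tips, 9 mm near the pivot.
- stand: Parking stand, fixed: base 80 x 80 x 12 mm with an upright steel strip in the middle, 50 mm along its x, 4 mm thick along its y, top edge 75 mm above the bench. Origin under its centre.
- kiln: Bench annealing kiln, fixed, grey, 220 (x) x 280 (y) x 150 mm plus the 22 mm blue lid; a black controller stands out 35 mm from its -y flank. Origin under its centre, front faces its own -x.
- fin_top (a point): Sensor fin: an upright brass plate beside the kiln's +y flank, 50 mm along x, 4 mm thick along y, free for 60 mm below its top edge. This point is the middle of its top edge, 150 mm above the bench, 75 mm clear of the kiln's side; axes as the kiln's. The clip fits over it from above, jaws across y.
- lid (a joint): Angle of the lid in rad: 0 shut, growing as it opens, at most 1.25; 40 degrees is 0.698. It always falls shut when let go. About 0.7 kg (varies by some 15 percent).
- lid_hinge (a point): Middle of the lid's hinge axis, which runs along the kiln's y along the rear (+x) top edge, 150 mm above the bench. Its axes turn with the lid.
- lid_handle (a point): Middle of the wooden lid handle: a round bar along y, 24 mm thick, 40 mm long, free flat ends, on a central bracket 12 x 14 mm, axis 40 mm above the lid. Shut, it lies 195 mm in front (-x) of the hinge axis and 62 mm above it. Pinched from above by its ends (along y) it can turn between the fingers, so the tool may stay upright as the lid swings. Axes turn with the lid.
- marver: Bystander: graphite marver paddle, block 100 x 70 x 18 mm with a round wooden handle along its +x, lying flat. Origin: centre of its underside (of the block).
- bottle: Bystander: amber glass bottle with a wooden stopper, 60 mm wide, 130 mm tall. Origin: centre of its underside.
- bowl: Bystander: small blue bowl, 100 mm wide, 45 mm tall. Origin: centre of its underside.
- vase: Bystander: small green glass bud vase, 60 mm wide, 70 mm tall. Origin: centre of its underside.
- jar: Bystander: green glass jar, steel cap, 64 mm wide, 80 mm tall. Origin: centre of its underside.
- paddle: Bystander: short brass shaping paddle with a wooden handle, 130 mm long, lying flat. Origin: about the middle, on the underside.

How it is judged (in metres and radians):
On the way, in this order (a step that is already met when the one before it is completed fails the run):
1. the clip bites the brass fin, let go, with the lid still shut (x of clip in the frame of fin_top between -0.022 and 0.022 m and y of clip in the frame of fin_top between -0.006 and 0.006 m and z of clip in the frame of fin_top between 0 and 0.025 m and angle between clip's own z axis and vertical below 0.35 rad and contact force between clip and kiln above 1 N and contact force between the fingers and clip below 0.1 N and value of joint lid below 0.05 rad), for 0.3 s.
2. the lid is lifted to 35 degrees or more by the gripper (value of joint lid above 0.611 rad and contact force between the fingers and lid above 0.5 N), for 0.1 s.
At the end, for the whole second after the job is handed in: The lid stands 35 to 45 degrees open, still (under 0.1 rad/s), held by the fingers with over 0.5 N; the clip bites the fin (over 1 N), untouched, its pivot within 22 mm of the fin's middle along it, 6 mm across it and no more than 25 mm above its top edge, leaning less than 0.35 rad (all of step 2 and value of joint lid below 0.785 rad and velocity of joint lid between -0.1 and 0.1 rad/s and x of clip in the frame of fin_top between -0.022 and 0.022 m and y of clip in the frame of fin_top between -0.006 and 0.006 m and z of clip in the frame of fin_top between 0 and 0.025 m and angle between clip's own z axis and vertical below 0.35 rad and contact force between clip and kiln above 1 N and contact force between the fingers and clip below 0.1 N); the arm keeps its last pose, push and grip.
It fails at once if a bystander is pushed more than 30 mm from its place (distance of any of marver, bottle, bowl, vase, jar, paddle from where it was at the start of the episode above 0.03 m).
It also fails if it takes over 64 s, if anything falls off the work surface, if the arm or the gripper's body presses on something with over 40 N, if the wrist force passes 120 N, or if a joint passes its speed limit or range.

## Working session

There is one attempt and no reset: what is moved stays moved. The work goes in short steps, Python scripts to look and compute and a tool call to move; the robot and the scene stay as the last step left them, time stands still between calls to the robot, and variables do not carry over. Pictures are saved under pics/ and viewed, at most 10 in all, crops included, and the job is handed in when it is done.

Besides the shell and the picture viewer there is one more tool, called in YAML: its name, and indented under it one key for each argument. carry_out: Moves the arm, as the interface text tells. Its arguments: {"type":"object","properties":{"slide":{"type":"array"},"roll":{"type":"array"},"claw":{"type":"array"}},"required":["slide","roll","claw"]}

```bash
mkdir -p pics
cat > h.py <<'E'
import numpy as np, cv2
from bench import *
from scipy.spatial.transform import Rotation as R
def ray(p,uv):
    K=p["mtx"];x=(uv[0]-K[0,2])/K[0,0];y=(uv[1]-K[1,2])/K[1,1]
    T=np.array(p["world_from_camera"]);return T[:3,3],T[:3,:3]@np.array([x,-y,-1.0])
def at_h(p,uv,z):
    o,d=ray(p,uv);return o+d*(z-o[2])/d[2]
def at_d(p,uv):
    o,d=ray(p,uv);return o+d*p["z_map"][int(round(uv[1])),int(round(uv[0]))]
def cloud(p):
    K=p["mtx"];v,u=np.mgrid[:384,:512];z=p["z_map"]
    c=np.stack([(u-K[0,2])/K[0,0]*z,-(v-K[1,2])/K[1,1]*z,-z],-1)
    T=np.array(p["world_from_camera"]);w=c@T[:3,:3].T+T[:3,3];w[z==0]=np.nan;return w
def tri(a,ua,b,ub):
    o1,d1=ray(a,ua);o2,d2=ray(b,ub);A=np.stack([d1,-d2],1)
    s=np.linalg.lstsq(A,o2-o1,rcond=None)[0];q1=o1+d1*s[0];q2=o2+d2*s[1];return (q1+q2)/2,np.linalg.norm(q1-q2)
E
python3 - <<'E'
from h import *
np.set_printoptions(precision=1,suppress=True)
a=get_image("side");b=get_image("top")
cv2.imwrite("pics/a.png",np.vstack([a["img"],b["img"]])[:,:,::-1][:, :] if 0 else cv2.resize(np.hstack([a["img"],b["img"]]),(800,300))[:,:,::-1])
cv2.imwrite("pics/b.png",cv2.resize(b["img"],(800,600))[:,:,::-1])
print(grip_point_offset,read_state())
H=dict(clip=85,clip_grip=113,stand=0,kiln=0,fin_top=150,lid_hinge=150,lid_handle=212,marver=0,bottle=0,bowl=0,vase=0,jar=0,paddle=0)
for n,h in H.items():
  r=[]
  for p in(a,b):
    q=place_of(p,n); r.append(q[0]["at"] if q else None)
    for k in q[:2]: print(n,"side" if p is a else "top",np.array(k["at"]),round(k["conf"],2),at_h(p,k["at"],h))
  if None not in r: print("   tri",*tri(a,r[0],b,r[1]))
E
```

```text
154.70000000000002 {'clock': 0.1, 'joints': array([-0.8,  0.4,  0. , -0. , -1.2, -0.3]), 'joint_vel': array([ 0., -0.,  0.,  0.,  0., -0.]), 'joint_efforts': array([ -0. , -39.3,  18.9,   4.2,  -0. ,   0. ]), 'position': array([ 279.5, -558.8,  403.7]), 'ee_rot': array([-0.2,  1. ,  0. , -0. ]), 'contact_force': array([1. , 0.3, 0.7]), 'wrist_torque': array([ 0.,  0., -0.]), 'grasp_force': 0.0, 'gripper_width': 85.59092964822115}
clip side [282.2 137.1] 0.64 [ 484.9 -275.6   85. ]
clip top [267.8 200.4] 0.68 [529.   34.9  85. ]
clip top [368.4 209.5] 0.51 [ 491.7 -276.9   85. ]
   tri [484.2  33.  353. ] 27.995750077090495
clip_grip side [280.8 132. ] 0.56 [ 490.6 -268.7  113. ]
clip_grip top [367.  208.2] 0.48 [ 493.3 -267.4  113. ]
   tri [ 491.8 -267.   114.6] 2.705143800029559
stand side [279.6 161.4] 0.79 [ 486.6 -242.3    0. ]
stand side [283.8 138.9] 0.63 [ 482.7 -365.     0. ]
stand top [358.5 214.5] 0.98 [ 483.9 -260.2    0. ]
stand top [199.1 182.7] 0.62 [604.3 262.4   0. ]
   tri [ 486.6 -263.8  -20.7] 2.108738835120668
kiln top [268.4 199.8] 0.2 [540.6  33.7   0. ]
fin_to
[... 1013 characters left out ...]
[356.9 426.    0. ]
   tri [355.5 424.6   6.2] 2.8201471942495893
bowl side [215.1 152.7] 0.75 [ 721.5 -254.2    0. ]
bowl top [355.8 140.9] 0.57 [ 730.5 -263.6    0. ]
   tri [ 728.4 -265.3   -9.7] 8.536334958308576
vase side [254.6 348.3] 0.85 [483.5 447.6   0. ]
vase top [147.2 217.8] 0.64 [492.1 434.9   0. ]
   tri [489.  439.6 -17.7] 9.251881276361996
jar side [317.6 136.9] 0.78 [ 358.  -394.6    0. ]
jar top [404.8 252. ] 0.68 [ 358.1 -403.5    0. ]
jar top [197.2 183.8] 0.6 [600.8 268.7   0. ]
   tri [ 357.8 -406.    -9.7] 0.6438306634649641
paddle side [303.8 233.2] 0.74 [381.8  64.7   0. ]
paddle top [262.9 255.1] 0.65 [360.1  56.4   0. ]
   tri [370.8  56.1 -11.9] 21.19963879869337
```

Run:
```python
from h import *
np.set_printoptions(precision=1,suppress=True)
a=get_image("side");b=get_image("top")
print(read_state()["ee_rot"].round(4), b["world_from_camera"],a["world_from_camera"])
w=cloud(b)
def rect(m,n):
    pts=w[m][:,:2].astype(np.float32)
    print(n,len(pts),cv2.minAreaRect(pts),"medz",np.median(w[m][:,2]), "mean",pts.mean(0))
z=w[...,2];x=w[...,0];y=w[...,1]
rect((z>165)&(z<180)&(x>450)&(x<800)&(abs(y-30)<180),"lid")
rect((z>195)&(z<235)&(x>450)&(x<600)&(abs(y-30)<80),"handle")
rect((z>120)&(z<170)&(abs(x-576)<60)&(abs(y-244)<35),"fin")
rect((z>60)&(z<150)&(abs(x-491)<50)&(abs(y+268)<60),"clip")
rect((z>8)&(z<22)&(abs(x-491)<60)&(abs(y+268)<60),"standbase")
c=lambda p,u,v,s:cv2.resize(p["img"][v-s:v+s,u-s:u+s],(400,400) ,interpolation=cv2.INTER_CUBIC)
cv2.imwrite("pics/c.png",np.hstack([c(b,366,208,30),c(b,199,184,30)])[:,:,::-1])
```

```text
[-0.2  1.   0.   0. ] [[  -0.     1.    -0.1  353.7]
 [  -1.    -0.    -0.    19.9]
 [  -0.     0.1    1.  1615.3]
 [   0.     0.     0.     1. ]] [[  -1.     0.1   -0.1  427.9]
 [  -0.1   -0.7    0.7  932.1]
 [   0.     0.7    0.7 1125.2]
 [   0.     0.     0.     1. ]]
lid 6609 ((604.9847412109375, 19.516998291015625), (279.9495544433594, 221.11468505859375), 83.54412841796875) medz 171.86743061375842 mean [604.4  19.1]
handle 115 ((520.4105834960938, 28.560195922851562), (38.345542907714844, 23.174423217773438), 84.9936752319336) medz 221.90939085656078 mean [519.6  28.9]
fin 44 ((579.6773681640625, 238.6147918701172), (5.296314239501953, 50.06612777709961), 82.645751953125) medz 144.94379739489807 mean [579.6 237.8]
clip 137 ((488.37518310546875, -272.7636413574219), (44.70167922973633, 42.64480972290039), 68.01844787597656) medz 96.72611689336122 mean [ 488.6 -276. ]
standbase 396 ((489.7378234863281, -265.1742248535156), (95.74105072021484, 115.42990112304688), 23.276626586914062) medz 12.198904731784637 mean [ 486.4 -268.9]
```

View pics/b.png

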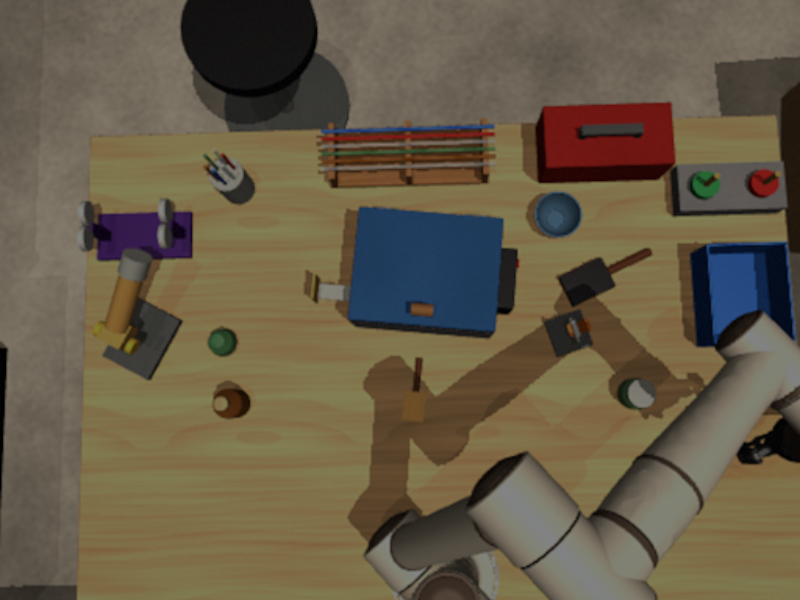

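View pics/a.png

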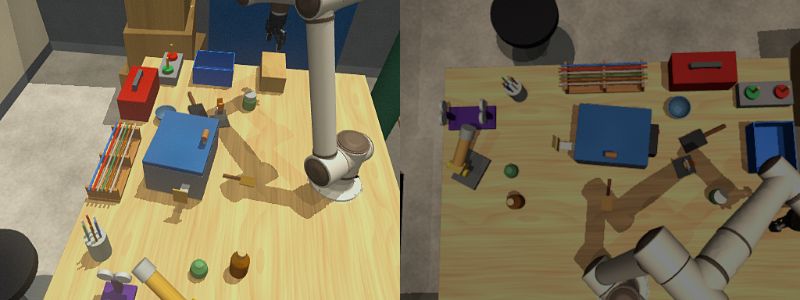

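View pics/c.png

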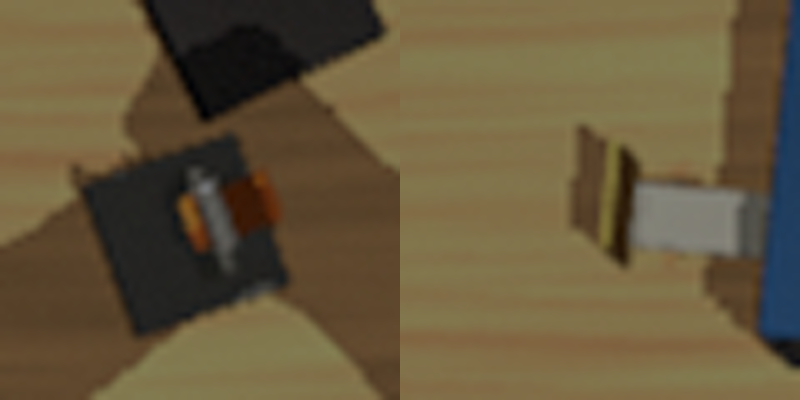

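Run:
```python
from h import *
np.set_printoptions(precision=1,suppress=True)
b=get_image("top");a=get_image("side")
for nm,p in(("top",b),("side",a)):
  w=cloud(p);z=w[...,2];x=w[...,0];y=w[...,1]
  hsv=cv2.cvtColor(p["img"],cv2.COLOR_RGB2HSV)
  m=(abs(x-491)<50)&(abs(y+268)<50)&(z>88)&(z<140)
  print(nm)
  for v,u in np.argwhere(m): 
    if z[v,u]>95: print((u,v),w[v,u],hsv[v,u])
  # base corners
  m=(z>9)&(z<15)&(abs(x-487)<65)&(abs(y+264)<65)
  n,l,s,c=cv2.connectedComponentsWithStats(m.astype(np.uint8))
  i=1+s[1:,4].argmax();P=w[l==i][:,:2].astype(np.float32);print(cv2.minAreaRect(P),len(P))
```

```text
top
(np.int64(374), np.int64(204)) [ 504.2 -286.5  127.2] [ 14 214  99]
(np.int64(375), np.int64(204)) [ 504.1 -289.5  127. ] [ 13 207 106]
(np.int64(371), np.int64(205)) [ 503.5 -281.5  105.9] [ 10 184  50]
(np.int64(372), np.int64(205)) [ 502.2 -282.2  117.9] [ 11 223  55]
(np.int64(373), np.int64(205)) [ 501.2 -283.3  127.3] [ 11 236  55]
(np.int64(374), np.int64(205)) [ 501.4 -287.   123.9] [ 14 215  96]
(np.int64(375), np.int64(205)) [ 501.4 -290.2  123.2] [ 13 212 107]
(np.int64(369), np.int64(206)) [ 501.5 -277.1   96.2] [ 11 156  49]
(np.int64(370), np.int64(206)) [ 501.  -279.3  101. ] [ 11 223  55]
(np.int64(371), np.int64(206)) [ 500.3 -281.1  107.2] [ 11 233  59]
(np.int64(372), np.int64(206)) [ 499.8 -283.2  111.7] [ 10 225  59]
(np.int64(373), np.int64(206)) [ 498.9 -284.7  119.4] [ 11 215  57]
(np.int64(374), np.int64(206)) [ 498.8 -287.6  120. ] [ 11 243  62]
(np.int64(375), np.int64(206)) [ 498.3 -289.7  124.5] [ 11 223  87]
(np.int64(369), np.int64(207)) [ 498.4 -277.    96.1] [  9 121  61]
(np.int64(370), np.int64(207)) [ 498.1 -279.6   98.5] [ 11 246  57]
(np.int6
[... 10446 characters left out ...]
p.int64(137)) [ 484.6 -253.6  104.3] [ 13 173 115]
(np.int64(283), np.int64(137)) [ 481.4 -257.3  101.6] [ 13 186 114]
(np.int64(284), np.int64(137)) [ 478.2 -263.1   96.9] [ 14 177 115]
(np.int64(285), np.int64(137)) [ 474.6 -259.   100.9] [ 14 200 112]
(np.int64(279), np.int64(138)) [ 494.8 -257.3   95.4] [ 13 210 107]
(np.int64(280), np.int64(138)) [ 491.3 -256.6   96.4] [ 14 191 112]
(np.int64(281), np.int64(138)) [ 488.  -258.5   95.2] [ 13 169 116]
(np.int64(282), np.int64(138)) [ 484.5 -257.2   96.8] [ 13 180 116]
(np.int64(283), np.int64(138)) [ 481.  -255.1   99. ] [ 13 179 114]
((463.6039123535156, -272.61297607421875), (42.82202911376953, 87.90753173828125), 5.427400588989258) 101
```

```bash
cat >> h.py <<'E'
def plan(target,yaw,via=None):
    """target: grasp point world mm; yaw: tool-y heading deg (mod 180)"""
    s=read_state();r=R.from_quat(s["ee_rot"]);M=r.as_matrix();t=np.array(target)+[0,0,154.7]
    sl=M.T@(t-s["position"])/1000
    cur=np.degrees(np.arctan2(M[1,1],M[0,1]));d=(yaw-cur+90)%180-90
    print("t",round(s["clock"],2),"tcp",s["position"].round(1),"cury",round(cur,2),"tilt",M[:,2].round(4),"F",s["contact_force"].round(1),"w",round(s["gripper_width"],1),"gf",round(s["grasp_force"],1))
    print("slide",sl.round(4),"roll",round(-d,2),"q6",s["joints"][5].round(3))
E
python3 - <<'E'
from h import *
plan([487.5,-272.7,180],108.5)
plan([487.5,-272.7,113],108.5)
E
```

```text
t 1.6 tcp [ 279.6 -558.9  404.7] cury 116.57 tilt [ 0. -0. -1.] F [ 0.8 -0.   0.9] w 85.4 gf 0.0
slide [-0.314  0.163  0.07 ] roll 8.07 q6 -0.259
t 1.6 tcp [ 279.6 -558.9  404.7] cury 116.57 tilt [ 0. -0. -1.] F [ 0.8 -0.   0.9] w 85.4 gf 0.0
slide [-0.314  0.163  0.137] roll 8.07 q6 -0.259
```

carry_out:
  slide:
    - [-0.04,0.02,0]
    - [-0.08,0.041,0.0]
    - [-0.125,0.065,0.0]
    - [-0.175,0.09,0.0]
    - [-0.225,0.117,0.02]
    - [-0.275,0.143,0.04]
    - [-0.314,0.163,0.06]
    - [-0.314,0.163,0.06]
  roll: [1,2,3,4,5,6.5,8,8.1]
  claw: [0.085,0.085,0.085,0.085,0.085,0.085,0.085,0.085]

```text
clock: 2.6
position: [488.7, -270.4, 343.1]
ee_rot: [-0.163, 0.987, 0.001, -0.001]
contact_force: [0.3, -0.5, 0.2]
gripper_width: 85.0
grasp_force: 0.0
```

Run:
```python
from h import *
a=get_image("side");b=get_image("top")
for p in(a,b):
  for n in("clip","clip_grip"):
    q=place_of(p,n)[:2]
    for k in q: print(n,k["at"],round(k["conf"],2),at_h(p,k["at"],dict(clip=85,clip_grip=113)[n]))
c=lambda p,u,v,s:cv2.resize(p["img"][v-s:v+s,u-s:u+s],(400,400) ,interpolation=cv2.INTER_CUBIC)
cv2.imwrite("pics/d.png",np.hstack([c(a,282,125,32),c(b,366,208,32)])[:,:,::-1])
plan([487.5,-272.7,113],108.5)
```

```text
clip [281.6, 137.4] 0.49 [ 486.83048696 -273.72201158   85.        ]
clip_grip [211.0, 153.5] 0.54 [ 704.38024498 -129.42533079  113.        ]
clip_grip [279.3, 130.0] 0.43 [ 496.64166469 -278.43644683  113.        ]
t 2.9 tcp [ 487.  -273.6  345.4] cury 108.39 tilt [ 1.3e-03 -4.0e-04 -1.0e+00] F [-0.2 -0.2  0.3] w 85.3 gf 0.0
slide [-0.0006  0.0008  0.0777] roll -0.11 q6 -1.028
```

View pics/d.png

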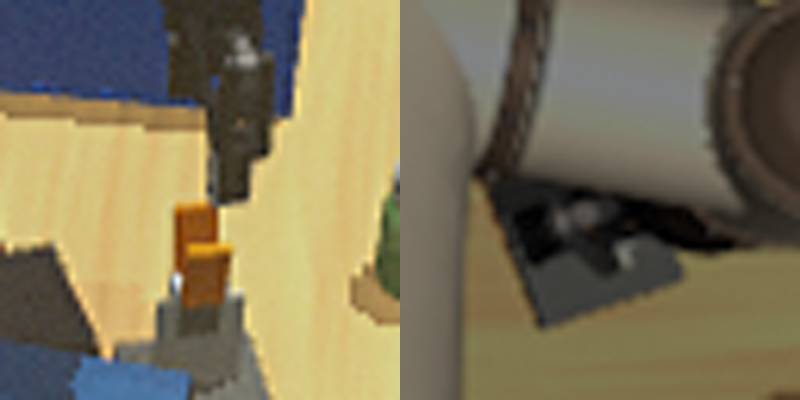

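The gripper (fingers at about 235,150 in the side crop) hangs over the orange handles (200,240), with the far finger beyond them. I'll descend and close.

carry_out:
  slide:
    - [0,0,0.03]
    - [-0.0005,0.0005,0.06]
    - [-0.0005,0.0005,0.0777]
    - [-0.0005,0.0005,0.0777]
    - [-0.0005,0.0005,0.0777]
    - [-0.0005,0.0005,0.0777]
    - [-0.0005,0.0005,0.0777]
    - [-0.0005,0.0005,0.0777]
  roll: [-0.1,-0.1,-0.1,-0.1,-0.1,-0.1,-0.1,-0.1]
  claw: [0.085,0.085,0.085,0.06,0.04,0.015,0.0,0.0]

```text
clock: 3.9
position: [488.9, -272.7, 270.3]
ee_rot: [-0.162, 0.987, -0.002, 0.002]
contact_force: [-1.6, -0.8, 8.6]
gripper_width: 19.7
grasp_force: 61.7
```

Run:
```python
from h import *
plan([487.5,-272.7,113],108.5)
```

```text
t 3.9 tcp [ 488.9 -272.7  270.3] cury 108.65 tilt [ 0.0053 -0.003  -1.    ] F [-1.6 -0.8  8.6] w 19.7 gf 61.7
slide [0.0013 0.0005 0.0025] roll 0.15 q6 -1.028
```

carry_out:
  slide:
    - [0,0,-0.005]
    - [0,0,-0.015]
    - [0,0,-0.03]
    - [0,0,-0.05]
    - [0,0,-0.08]
    - [0,0,-0.08]
  roll: [0,0,0,0,0,0]
  claw: [0,0,0,0,0,0]

```text
clock: 4.65
position: [488.5, -272.2, 350.4]
ee_rot: [-0.162, 0.987, -0.002, 0.003]
contact_force: [0.6, -0.1, -0.9]
gripper_width: 20.0
grasp_force: 60.6
```

Run:
```python
from h import *
a=get_image("side")
plan([487.5,-272.7,300],83.5)
for n in("clip","clip_grip"):
    q=place_of(a,n)[:2]
    for k in q: print(n,k["at"],round(k["conf"],2),at_h(a,k["at"],dict(clip=165,clip_grip=193)[n]))
c=lambda p,u,v,s:cv2.resize(p["img"][v-s:v+s,u-s:u+s],(500,500) ,interpolation=cv2.INTER_CUBIC)
cv2.imwrite("pics/e.png",c(a,282,120,32)[:,:,::-1])
```

```text
t 4.7 tcp [ 487.9 -272.   348.5] cury 108.57 tilt [ 3.1e-03 -5.0e-04 -1.0e+00] F [ 0.3  0.6 -0.9] w 19.7 gf 60.6
slide [ 0.0003 -0.0007 -0.1062] roll 25.07 q6 -1.028
clip [280.6, 117.9] 0.62 [ 494.85456256 -278.98473613  165.        ]
clip_grip [282.9, 111.9] 0.68 [ 488.3856064  -275.96900899  193.        ]
```

View pics/e.png

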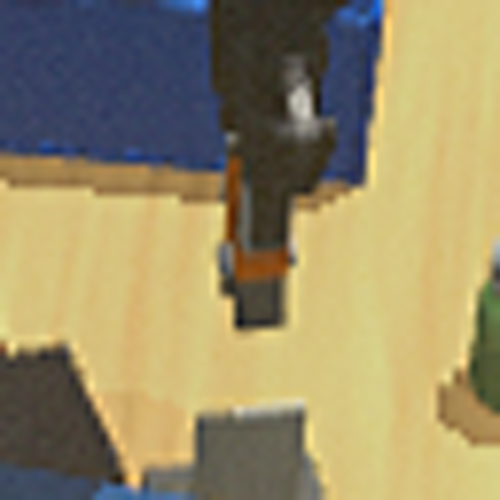

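Clip is held off the strip, upright: jaws at (260,310), barrel at (258,262), slightly toward +x of the finger. Carrying it over the kiln.

carry_out:
  slide:
    - [0,0,-0.06]
    - [-0.004,0.008,-0.115]
    - [-0.022,0.04,-0.125]
    - [-0.046,0.085,-0.125]
    - [-0.07,0.13,-0.125]
    - [-0.095,0.176,-0.125]
    - [-0.12,0.222,-0.125]
    - [-0.145,0.268,-0.125]
  roll: [0,2,5,9,13,17,21,25]
  claw: [0,0,0,0,0,0,0,0]

```text
clock: 5.8
position: [539.9, 29.9, 470.8]
ee_rot: [0.057, 0.998, -0.0, -0.001]
contact_force: [1.1, -0.1, -1.0]
gripper_width: 19.7
grasp_force: 60.6
```

Run:
```python
from h import *
plan([577,240.1,320],83.5)
```

```text
t 5.8 tcp [539.9  29.9 470.8] cury 83.44 tilt [-2.4e-03 -6.0e-04 -1.0e+00] F [ 1.1 -0.1 -1. ] w 19.7 gf 60.6
slide [-0.0129  0.2131 -0.0041] roll -0.06 q6 -2.04
```

carry_out:
  slide:
    - [-0.003,0.045,0]
    - [-0.006,0.09,0]
    - [-0.009,0.135,0]
    - [-0.011,0.18,0]
    - [-0.013,0.213,0.02]
    - [-0.013,0.213,0.04]
    - [-0.013,0.213,0.06]
    - [-0.013,0.213,0.06]
  roll: [0,0,0,0,0,0,0,0]
  claw: [0,0,0,0,0,0,0,0]

```text
clock: 6.8
position: [576.4, 238.4, 408.8]
ee_rot: [0.056, 0.998, -0.002, -0.003]
contact_force: [0.2, 0.6, 0.1]
gripper_width: 19.7
grasp_force: 60.6
```

Run:
```python
from h import *
np.set_printoptions(precision=1,suppress=True)
a=get_image("side");b=get_image("top")
plan([577,240.1,190],83.5)
for p in(a,b):
  for n,h in(("clip",228),("clip_grip",255),("fin_top",150)):
    for k in place_of(p,n)[:2]: print(n,np.array(k["at"]),round(k["conf"],2),at_h(p,k["at"],h))
c=lambda p,u,v,s:cv2.resize(p["img"][v-s:v+s,u-s:u+s],(600,600) ,interpolation=cv2.INTER_CUBIC)
cv2.imwrite("pics/f.png",c(a,230,235,32)[:,:,::-1])
```

```text
t 6.9 tcp [576.9 238.4 411.9] cury 83.58 tilt [-0. -0. -1.] F [-0.7  0.  -0.5] w 19.7 gf 60.6
slide [0.  0.  0.1] roll 0.08 q6 -2.334
clip [228.7 225.9] 0.53 [577.7 243.6 228. ]
clip_grip [228.8 217. ] 0.44 [577.7 237.1 255. ]
fin_top [230.5 244.2] 0.79 [575.8 242.8 150. ]
fin_top [210.8 154.2] 0.21 [694.3 -87.4 150. ]
clip [199.  178.3] 0.4 [581.6 228.3 228. ]
clip_grip [196.6 178.3] 0.5 [577.4 231.  255. ]
fin_top [197.7 184.3] 0.96 [576.2 244.1 150. ]
```

View pics/f.png

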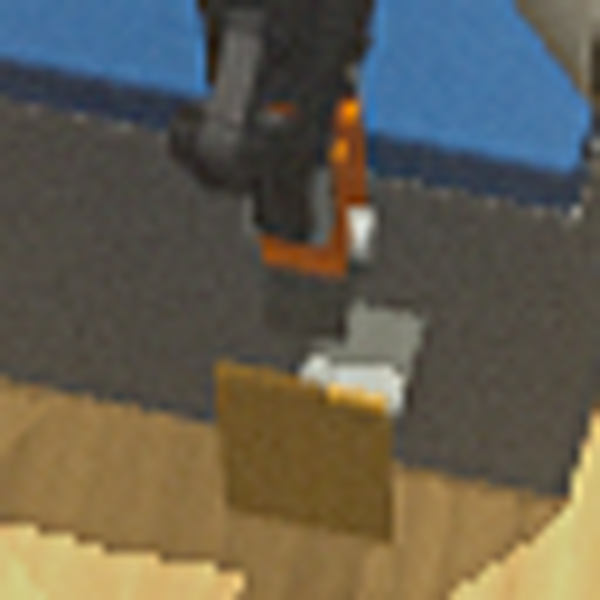

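Run:
```python
from h import *
np.set_printoptions(precision=2,suppress=True)
P=[get_image("side") for _ in range(4)]
ex=np.array([np.cos(np.radians(-6.5)),np.sin(np.radians(-6.5))]);ey=np.array([-ex[1],ex[0]])
W=np.concatenate([cloud(p).reshape(-1,3) for p in P]);W=W[np.isfinite(W).all(1)]
lx=W[:,:2]@ex;ly=W[:,:2]@ey
def s(n,m): print(n,m.sum(),"lx",np.percentile(lx[m],[1,50,99]),"ly med",np.median(ly[m]),ly[m].std(),"z",np.percentile(W[m][:,2],[1,50,99]), "slope",np.degrees(np.polyfit(lx[m],ly[m],1)[0]))
c=np.array([577,240.1]);cx,cy=c@ex,c@ey;print("guess",cx,cy,"tool",np.array([576.9,238.4])@ex,np.array([576.9,238.4])@ey)
near=abs(lx-cx)<40
s("fin",near&(abs(ly-cy)<15)&(W[:,2]>95)&(W[:,2]<152))
s("flank",near&(abs(ly-cy+77)<12)&(W[:,2]>40)&(W[:,2]<145))
s("jaw",near&(abs(ly-cy)<15)&(W[:,2]>195)&(W[:,2]<212))
s("handle low",near&(abs(ly-cy)<20)&(W[:,2]>212)&(W[:,2]<240))
s("finger",near&(abs(ly-cy)<35)&(W[:,2]>250)&(W[:,2]<270))
s("lid",(abs(lx-cx)<60)&(abs(ly-cy+150)<60)&(W[:,2]>160)&(W[:,2]<180))
```

```text
guess 546.1108690997165 303.87485689203083 tool 546.2039573775543 302.17446441600384
fin 960 lx [522.39 546.81 572.11] ly med 305.2967055087485 1.5250972532935254 z [ 95.93 125.85 151.09] slope 0.2838541759234069
flank 1463 lx [506.27 529.4  584.14] ly med 228.62452823535926 2.1332627854926822 z [ 41.35  94.7  144.08] slope 0.7898355807614633
jaw 201 lx [532.73 543.89 554.91] ly med 314.6328850010513 4.533880935272676 z [195.47 203.84 211.97] slope 7.67861935751814
handle low 261 lx [527.71 536.24 557.78] ly med 312.2227275137984 5.3466024712991524 z [212.36 225.14 239.71] slope 20.308753501313937
finger 235 lx [531.95 536.3  552.69] ly med 315.80894618475696 12.717970460383656 z [250.16 259.58 269.73] slope 57.52435105504058
lid 1539 lx [488.56 535.27 561.47] ly med 187.3110416318814 20.343188000710942 z [166.94 171.65 175.7 ] slope -29.27316838504403
```

carry_out:
  slide:
    - [-0.003,0.0012,0.01]
    - [-0.003,0.0012,0.025]
    - [-0.003,0.0012,0.036]
    - [-0.003,0.0012,0.044]
    - [-0.003,0.0012,0.052]
    - [-0.003,0.0012,0.06]
    - [-0.003,0.0012,0.06]
  roll: [0,0,0,0,0,0,0]
  claw: [0,0,0,0,0,0,0]

```text
clock: 8.28
position: [579.7, 239.2, 351.2]
ee_rot: [0.056, 0.998, -0.0, -0.001]
contact_force: [0.8, -0.0, -0.9]
gripper_width: 19.7
grasp_force: 60.6
```

Run:
```python
from h import *
np.set_printoptions(precision=1,suppress=True)
a=get_image("side")
plan([580,241.1,344-154.7],83.5)
for n,h in(("clip",168),("clip_grip",195),("fin_top",150)):
    for k in place_of(a,n)[:2]: print(n,np.array(k["at"]),round(k["conf"],2),at_h(a,k["at"],h))
c=lambda p,u,v,s:cv2.resize(p["img"][v-s:v+s,u-s:u+s],(600,600) ,interpolation=cv2.INTER_CUBIC)
cv2.imwrite("pics/g.png",c(a,230,240,28)[:,:,::-1])
```

```text
t 8.32 tcp [579.8 239.3 351.9] cury 83.58 tilt [-0. -0. -1.] F [ 0.2  0.2 -0.6] w 20.1 gf 60.6
slide [0. 0. 0.] roll 0.08 q6 -2.332
clip [228.7 239.7] 0.65 [580.  242.1 168. ]
clip_grip [229. 230.] 0.71 [580.2 231.3 195. ]
fin_top [231.2 246.5] 0.86 [572.7 249.8 150. ]
```

View pics/g.png

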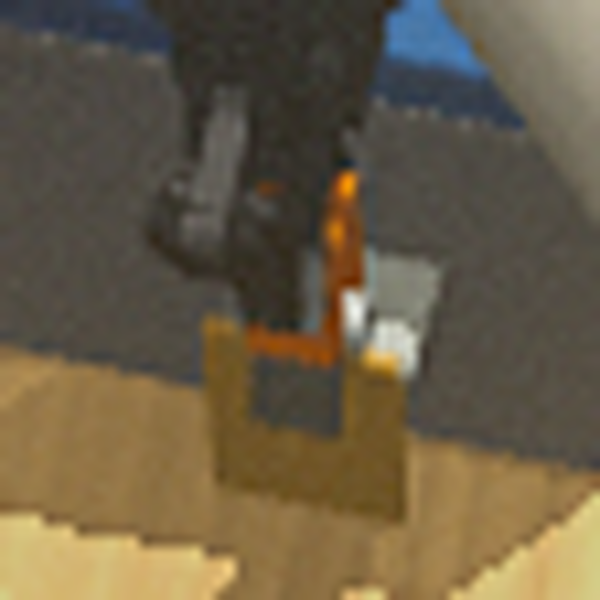

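The near jaw (295,395) is in front of the brass fin, centred between its sides, with no force; the clip straddles the fin. Pushing the last 7 mm down, then releasing.

carry_out:
  slide:
    - [0,0,0.004]
    - [0,0,0.0075]
    - [0,0,0.0075]
    - [0,0,0.0075]
    - [0,0,0.0075]
    - [0,0,0.0075]
    - [0,0,0.0075]
  roll: [0,0,0,0,0,0,0]
  claw: [0,0,0,0.03,0.05,0.07,0.07]

```text
clock: 9.35
position: [579.9, 239.2, 344.4]
ee_rot: [0.056, 0.998, -0.0, 0.0]
contact_force: [0.3, 0.2, -0.1]
gripper_width: 69.9
grasp_force: 0.0
```

Run:
```python
from h import *
plan([580,241.1,280],83.5)
```

```text
t 9.35 tcp [579.9 239.2 344.4] cury 83.57 tilt [ 0. -0. -1.] F [ 0.3  0.2 -0.1] w 69.9 gf 0.0
slide [ 0.0001  0.0019 -0.0903] roll 0.07 q6 -2.332
```

carry_out:
  slide:
    - [0,0,-0.015]
    - [0,0,-0.045]
    - [0,0,-0.09]
    - [0,0,-0.12]
    - [0,-0.03,-0.12]
    - [0,-0.06,-0.12]
  roll: [0,0,0,0,0,0]
  claw: [0.075,0.075,0.075,0.08,0.08,0.08]

```text
clock: 10.1
position: [572.5, 178.3, 464.9]
ee_rot: [0.056, 0.998, 0.0, 0.0]
contact_force: [0.3, -0.6, -0.9]
gripper_width: 80.1
grasp_force: 0.0
```

Run:
```python
from h import *
np.set_printoptions(precision=1,suppress=True)
a=get_image("side");b=get_image("top")
plan([520.4,28.8,300],83.5)
for p in (a,b):
 for n,h in(("clip",160),("fin_top",150),("lid_handle",212)):
    for k in place_of(p,n)[:1]: print(n,np.array(k["at"]),round(k["conf"],2),at_h(p,k["at"],h))
c=lambda p,u,v,s:cv2.resize(p["img"][v-s:v+s,u-s:u+s],(400,400) ,interpolation=cv2.INTER_CUBIC)
cv2.imwrite("pics/i.png",np.hstack([c(a,230,240,28),c(b,199,184,28)])[:,:,::-1])
ex=np.array([np.cos(np.radians(-6.5)),np.sin(np.radians(-6.5))]);ey=np.array([-ex[1],ex[0]])
for p in(a,b):
  W=cloud(p);lx=W[...,:2]@ex;ly=W[...,:2]@ey
  m=(W[...,2]>200)&(W[...,2]<235)&(abs(lx-514)<40)&(abs(ly-87.5)<40)
  print("handle",m.sum(),"lx",np.percentile(lx[m],[2,50,98]),"ly",np.percentile(ly[m],[2,50,98]),"z",np.percentile(W[m][:,2],[2,50,98]))
print("target lx,ly",np.array([520.4,28.8])@ex,np.array([520.4,28.8])@ey)
```

```text
t 10.2 tcp [572.3 176.5 465. ] cury 83.41 tilt [-0. -0. -1.] F [ 0.6 -0.2 -0.3] w 80.0 gf 0.0
slide [ 0.  -0.2  0. ] roll -0.09 q6 -2.255
clip [230.6 238.3] 0.79 [577.2 231.2 160. ]
fin_top [229.3 244.1] 0.8 [578.9 242.9 150. ]
lid_handle [260. 168.] 0.81 [528.1  13.8 212. ]
clip [200.3 181.4] 0.59 [583.3 234.7 160. ]
fin_top [197.2 182.2] 0.87 [582.7 245.6 150. ]
lid_handle [269.1 196.8] 0.88 [524.7  29.7 212. ]
handle 64 lx [501.6 513.8 524. ] ly [ 92.4 107.5 111.5] z [200.7 216.8 225. ]
handle 116 lx [502.2 512.6 524.9] ly [ 68.4  88.  106.1] z [210.4 221.7 227.2]
target lx,ly 513.7945411375804 87.52582188830438
```

View pics/i.png

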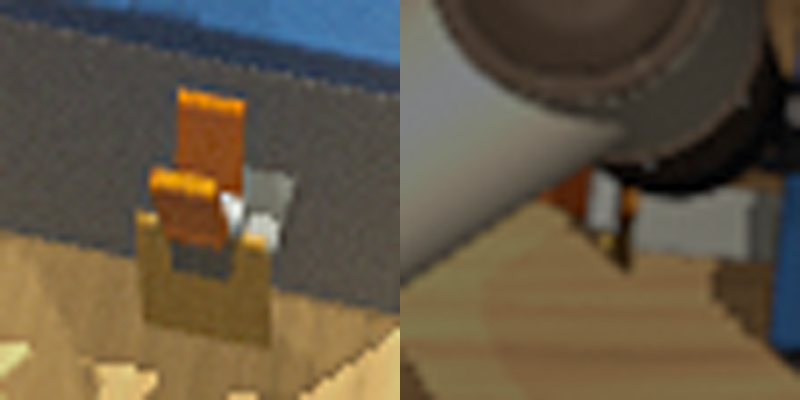

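The clip stands alone on the fin, upright and centred (handles at 185,200 and 210,130; jaw at 200,260 in front of the fin). Now the lid handle.

carry_out:
  slide:
    - [0.011,-0.05,0]
    - [0.023,-0.1,0]
    - [0.0345,-0.1526,0]
    - [0.0345,-0.1526,0.04]
    - [0.0345,-0.1526,0.08]
    - [0.0345,-0.1526,0.0975]
    - [0.0345,-0.1526,0.0975]
  roll: [0,0,0,0,0,0,0]
  claw: [0.083,0.083,0.083,0.083,0.083,0.083,0.07]

```text
clock: 11.38
position: [521.6, 32.1, 365.5]
ee_rot: [0.056, 0.998, -0.001, -0.002]
contact_force: [0.2, 0.1, 0.7]
gripper_width: 70.4
grasp_force: 0.0
```

carry_out:
  slide:
    - [0,0,0]
    - [0,0,0]
    - [0,0,0]
    - [0,0,0]
    - [0,0,0]
  roll: [0,0,0,0,0]
  claw: [0.05,0.03,0.02,0.01,0.01]

```text
clock: 12.0
position: [521.9, 29.9, 369.2]
ee_rot: [0.055, 0.998, -0.002, 0.001]
contact_force: [0.5, -10.3, 3.4]
gripper_width: 38.8
grasp_force: 61.6
```

Run:
```python
from h import *
plan([520.4,28.8,212],83.5)
for t in range(5,46,5):
  r=np.hypot(195,62);a0=np.arctan2(62,195);a=a0+np.radians(t)
  print(t,round(195-r*np.cos(a),1),round(r*np.sin(a)-62,1))
```

```text
t 12.0 tcp [521.9  29.9 369.2] cury 83.64 tilt [ 0.0013 -0.0047 -1.    ] F [  0.5 -10.3   3.4] w 38.8 gf 61.6
slide [ 0.0014 -0.0013  0.0025] roll 0.14 q6 -2.054
5 6.1 16.8
10 13.7 32.9
15 22.7 48.4
20 33.0 63.0
25 44.5 76.6
30 57.1 89.2
35 70.8 100.6
40 85.5 110.8
45 101.0 119.7
```

carry_out:
  slide:
    - [-0.0028,0,-0.0085]
    - [-0.006,0,-0.017]
    - [-0.0137,0,-0.033]
    - [-0.0227,0,-0.0484]
    - [-0.033,0,-0.063]
    - [-0.0445,0,-0.0766]
    - [-0.0445,0,-0.0766]
  roll: [0,0,0,0,0,0,0]
  claw: [0,0,0,0,0,0,0]

```text
clock: 12.88
position: [565.5, 24.9, 442.5]
ee_rot: [0.057, 0.998, -0.002, -0.003]
contact_force: [-0.2, -8.4, -6.4]
gripper_width: 38.8
grasp_force: 62.1
```

carry_out:
  slide:
    - [-0.006,0,-0.0065]
    - [-0.0126,0,-0.0126]
    - [-0.0194,0,-0.0185]
    - [-0.0263,0,-0.024]
    - [-0.0337,0,-0.0294]
    - [-0.041,0,-0.0342]
    - [-0.041,0,-0.0342]
    - [-0.041,0,-0.0342]
  roll: [0,0,0,0,0,0,0,0]
  claw: [0,0,0,0,0,0,0,0]

```text
clock: 13.88
position: [605.5, 20.4, 475.8]
ee_rot: [0.057, 0.998, -0.002, -0.005]
contact_force: [-2.0, -8.1, -6.9]
gripper_width: 39.0
grasp_force: 61.5
```

Run:
```python
from h import *
np.set_printoptions(precision=1,suppress=True)
a=get_image("side");b=get_image("top")
plan([520.4,28.8,212],83.5)
ex=np.array([np.cos(np.radians(-6.5)),np.sin(np.radians(-6.5))]);ey=np.array([-ex[1],ex[0]])
for p in(a,b):
  W=cloud(p);hsv=cv2.cvtColor(p["img"],cv2.COLOR_RGB2HSV)
  lx=W[...,:2]@ex;ly=W[...,:2]@ey
  m=(hsv[...,0]>95)&(hsv[...,0]<120)&(hsv[...,1]>120)&(W[...,2]>175)&(W[...,2]<320)&(abs(ly-85)<140)&(lx>500)&(lx<730)
  if m.sum()<30: continue
  A=np.c_[lx[m],ly[m],np.ones(m.sum())];z=W[m][:,2]
  for _ in range(4):
    k=np.linalg.lstsq(A,z,rcond=None)[0];r=abs(A@k-z);g=r<max(4,2*np.median(r));A,z=A[g],z[g]
  print("lid deg",np.degrees(np.arctan(-k[0])),len(z),r.std())
for p in (a,b):
 for n,h in(("clip",160),("fin_top",150)):
    for q in place_of(p,n)[:1]: print(n,np.array(q["at"]),round(q["conf"],2),at_h(p,q["at"],h))
cv2.imwrite("pics/j.png",cv2.resize(a["img"][110:302,110:366],(800,600))[:,:,::-1])
```

```text
t 13.97 tcp [605.4  20.4 475.7] cury 83.5 tilt [-0. -0. -1.] F [-2.2 -7.  -6.9] w 39.0 gf 61.5
slide [ 0.1 -0.   0.1] roll 0.0 q6 -1.985
lid deg 37.43949238820624 1649 0.7979760297133817
lid deg 37.230177928852086 2000 1.0118860782456927
clip [228.8 239.9] 0.8 [580.9 236.9 160. ]
fin_top [233.1 243.4] 0.88 [569.5 239.3 150. ]
fin_top [404.2 254.1] 0.52 [ 351.6 -362.1  150. ]
```

View pics/j.png

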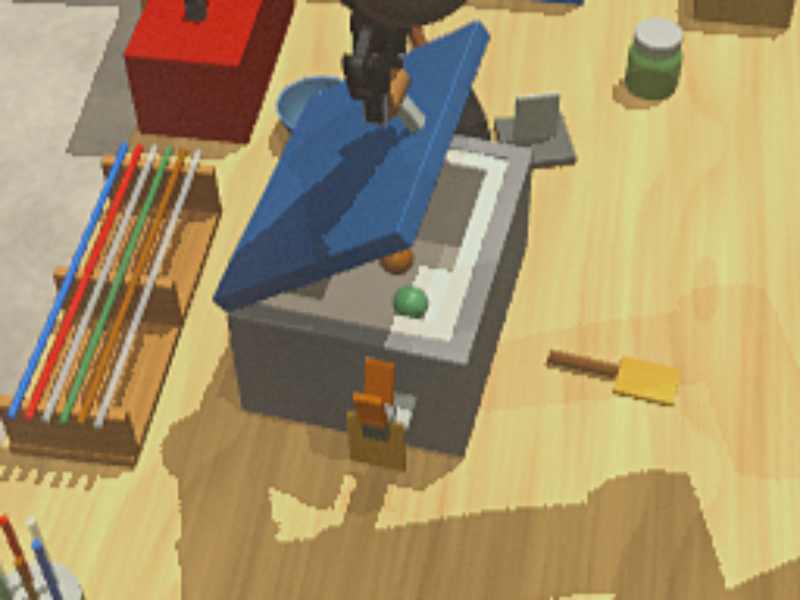

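The lid is held open by its handle (390,90) at about 37°, and the clip stands on the fin (375,400). I'll go 2.5° further.

carry_out:
  slide:
    - [-0.0037,0,-0.0026]
    - [-0.0074,0,-0.005]
    - [-0.0074,0,-0.005]
    - [-0.0074,0,-0.005]
    - [-0.0074,0,-0.005]
  roll: [0,0,0,0,0]
  claw: [0,0,0,0,0]

```text
clock: 14.8
position: [612.6, 19.6, 480.1]
ee_rot: [0.057, 0.998, -0.002, -0.006]
contact_force: [-2.7, -7.1, -8.0]
gripper_width: 39.2
grasp_force: 61.5
```

Run:
```python
from h import *
a=get_image("side")
ex=np.array([np.cos(np.radians(-6.5)),np.sin(np.radians(-6.5))]);ey=np.array([-ex[1],ex[0]])
W=cloud(a);hsv=cv2.cvtColor(a["img"],cv2.COLOR_RGB2HSV);lx=W[...,:2]@ex;ly=W[...,:2]@ey
m=(hsv[...,0]>95)&(hsv[...,0]<120)&(hsv[...,1]>120)&(W[...,2]>175)&(W[...,2]<320)&(abs(ly-85)<140)&(lx>500)&(lx<730)
A=np.c_[lx[m],ly[m],np.ones(m.sum())];z=W[m][:,2]
for _ in range(4):
    k=np.linalg.lstsq(A,z,rcond=None)[0];r=abs(A@k-z);g=r<max(4,2*np.median(r));A,z=A[g],z[g]
d=np.degrees(np.arctan(-k[0]));s=read_state();print(d,s["grasp_force"],abs(s["joint_vel"]).max())
if 37.5<d<42.5: print(job_done())
```

```text
39.71650861316426 61.50853514671326 0.002220232951566674
the job is handed in; nothing more can be done
None
```

The job is handed in at about 15 s on the robot's clock: the clip is on the brass fin, upright and near its middle in the last camera view, and the gripper holds the lid steady at a measured 39.7°; I don't have the judge's result.

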